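# Clear a jammed turning blank from the feed chute

## Robot

A 6-joint arm with a two-finger parallel gripper is mounted at the origin on a cart in front of the work surface, level with it; the furniture and walls round the work are solid. World frame = base frame: x ahead of the robot, y to its left, z up, the work surface at z = 0. Lengths are in m, angles in rad, forces in N, time in s.
With the tool pointing down it reaches from about 0.325 to 0.9 m from the base axis. Payload 6.1 kg.
Tool frame: the origin (TCP) lies at the centre of the arm's flange, where the gripper is bolted on; the fingertips stand env.tips_ahead ahead of it and the grasp point (between the pads) lies 164 mm ahead of it (env.tips_ahead is the distance from the TCP to the fingertips, in m); z points along the fingers, y is the direction in which the jaws open and shut (so a half turn about z gives the same grasp; the last joint's range is limited). The gripper opens to 87 mm and grips with 3 to 60 N. Pads are 19 mm wide; open, the fingers measure 117 mm over their backs; the gripper's body (75 mm by 190 mm) begins 51 mm behind the grasp point.
Start: joints at [-1.437, 0.22, 1.526, -0, 1.395, -0.126], TCP at [0.161, -0.604, 0.405] pointing down, gripper open.
Joint ranges: [-2.98, 2.98], [-0.91, 2.08], [0.09, 2.57], [-1.24, 4.39], [0.2, 2.65], [-2.68, 2.68]. Speed limits (rad/s): [2.57, 2.57, 3.01, 3.14, 3.14, 3.14].

## Interface

Orientations are given as a unit quaternion [x, y, z, w].
In Python, from station import env, snapshot, boxes_of, regions_of, landmark_of gives the robot as it stands. The module is installed in compiled form; this text tells all that it offers.
- The arm moves only by the shell command python3 -m inch 'ROWS' [FORCE]. ROWS is JSON, a list of rows, each a list of 3 entries, a list of its own where there are three numbers: the opening in per cent of the stroke, from 0 (shut) to 100 (fully open), then the shift along the tool's x, y, z in mm, then the turn, a rotation vector about the tool's x, y, z in rad. In form: [[jaw, [x, y, z], [wx, wy, wz]], ...]. A call has 1 to 5 rows; each row is the pose to reach, as a shift and turn from the pose commanded when the call began, along the tool's axes at that moment; what a row does not reach only later rows make up. A row lasts 1/12 s, in which the tool goes at most 41.7 mm and 7.16 degrees, less where a joint would pass 70% of its speed; a pose out of reach is approached as far as the arm can. A call with a gripper value outside its range is refused whole. The fingers move at their own pace and stop on an object; FORCE is the grip in N (left out, the last holds). Time passes only in rows, so rows that repeat a pose let the fingers close. It gives the time, the measured TCP pose, the force and the opening at its end, in the units of the state.
- env.state(): the state, without advancing time (a new reading comes with each control period).
- snapshot(name): name is "scene" or "top" or "wrist"; returns a dict with "color" (384x512x3 uint8, red, green, blue), "range_z" (384x512 float32, m along the optical axis (not along the pixel's ray), 0 where there is no reading), "K" (3x3 intrinsics, pixels), "k1" (the pictures are not rectified: a ray, as slopes to the right and down, at radius r is drawn at 1 + k1 r^2 times it, then the intrinsics apply), "R" (3x3) and "t" (3): a world point X has camera coordinates R X + t; the wrist camera has in their place "tool_from_camera" (4x4, takes a point from camera to tool coordinates, whose origin is the TCP and whose axes are the flange's). Camera axes: x right, y down, z forward; pixel columns grow to the right and rows downward; lengths in m; the calibration is good to about 2 mm. A picture is of the moment at which its call begins: read the wrist's pose just before it.
- env.finish_job(): hands the job in, once; it reports no verdict.
Trained networks look in the newest picture that a camera, given by its name, has taken for a name from the list of things; names that differ only in an ending like _2 or _b are one class to them, and where a whole thing is asked for, a point or a joint stands for the part that bears it (a point fixed in the world has none). Each returns a list of dicts, best first, with "p" (0 to 1); they miss things now and then, are a little off and sometimes report something else, mostly with a low value. They report only what shows in the picture. A call takes as long as a camera call. They do not tell look-alikes from the thing itself.
- boxes_of(camera, query): "centre" ([x, y, z] in m, in world coordinates, good to about 4 mm: the middle of the surface that is visible of it).
- regions_of(camera, query): "pixels" (384x512 bool, what is visible of it).
- landmark_of(camera, query): "centre" ([x, y, z] in m, in world coordinates, good to about 4 mm: a listed point, or the origin of a listed thing).
The state is a dict: "time_s": time; "q": joint angles; "dq": joint speeds; "joint_torque": joint torques, N m; "tool_pos": TCP position; "ee_rot": TCP orientation; "contact_force": force on the tool from outside, world axes, zero at the start; "moment": the same for the moment, N m; "gripper_width": opening from 0.0 (shut) to 1.0 (fully open).
Only numpy, scipy, OpenCV 4.12 (cv2) and the standard library are available. Lean on these libraries where they do the work, as an engineer would, in place of code of your own. Each camera call takes 0.05 s, during which the arm holds its last target. There are 200 camera calls.

## Task

The light wooden blank is jammed under the yellow bar of the feed chute. Nudge it back up the slope until it is clear of the bar, then lift it out of the chute and lay it flat in the plywood tray beside the dark blank. Do not drop it, and leave the dark blank and the other things on the bench where they are.

Things in the scene. Friction and masses are not known exactly. Their poses are not given: they have to be found in the camera images.
- chute: Aluminium feed chute, fixed; place and yaw vary. Origin on the bench below the near edge of the yellow bar, midway between the walls; x level, up-slope (towards the robot's right); z up. The floor plate (70 mm wide) rises along +x at 15 degrees, its face 70 mm up at x = 0. Below, u is mm along the slope from there, v mm square above the plate. Plate u -91 (end stop 12 mm high) to +191 (stop 18 mm).
- keeper_bar (a point): Middle of the underside of the yellow keeper bar (u +3, v 49). The bar spans u 0 to +6, v 49 to 57, posts 60 mm apart, knobs to v 63; a visor 56 mm wide leans from it to u -7, v 68. So upright fingers cannot push the blank's lower end past about u -12; fingers leaned 40 to 45 degrees from vertical, wrist over the outlet, tips 10 mm above the plate, can push it to about u +14.
- wall_end (a point): Mid-channel point on the plate at u +64, where the two guide walls (46 mm high, 50 mm apart, 5 mm thick, u -30 to +64) end. Higher up the plate has no sides: fingers can go down both sides of a part there. Below u -30 only 10 mm lips, 62 mm apart.
- shoe_face (a point): Inner face of the brass spring shoe in the wall on the -y side, u -22 to -2, v 14 to 30. It pinches the blank against the other wall with about 6 N, and springs 4 mm into the channel once the blank has passed. Pushing the blank up takes up to about 15 N; it does not slide back by itself.
- chute_top (a point): Mid-channel point on the plate at its upper end (u +183); seen from chute it gives the chute's heading.
- blank: Jammed light wooden blank with red ends, 80 (x) x 46 x 46 mm, about 0.13 kg. Origin: centre of its underside; x along it, up-slope at the start. Its lower end starts at u -25 to -13, its sides hidden by the guide walls. It is free when the lower end is past u +6; its upper end then stands 22 mm or more beyond the walls and can be gripped across its width and lifted out.
- blank_center (a point): Centre of the light blank.
- tray: Open plywood tray on four feet, 140 mm (x) by 184 mm (y), fixed. Origin on the bench under its centre. Inner floor 19 mm above the bench, wall tops 38 mm, walls 7 mm thick. The free place is its -y half; x 0, y -30 mm is a good centre for the light blank, laid along x.
- tray_blank: Dark square blank with green ends, same size as the light one, lying along x in the +y half of the tray. Origin at the centre of its underside. Leave it there.
- bark_blank: Bystander: half-turned round blank with bark, 121 mm across, 86 mm high, origin under its centre.
- sanding_block: Bystander: brown sanding block 52x68x24 mm, origin under its centre.
- pen_blank: Bystander: slim dark square stick, 22 x 150 (y) x 22 mm, lying; origin under its centre.
There are look-alikes about, which are no part of the job. There is more than one size of the blank; the one meant has the size given above.

How it is judged:
By the outcome, as a careful person would: the job done as asked, in the order asked, and still so for the second after the job is handed in, with the robot touching nothing.
It also fails if it takes over 61 s, if anything falls off the work surface, if the arm or the gripper's body presses on something with over 40 N, if the wrist force passes 120 N, or if a joint passes its speed limit or range.

## Working session

There is one attempt and no reset: what is moved stays moved. The work goes in short steps, Python scripts to look and compute and a shell command to move; the robot and the scene stay as the last step left them, time stands still between calls to the robot, and variables do not carry over. Pictures are saved under pics/ and viewed, about 8 in all and at most 12, crops included, and the job is handed in when it is done.

```bash
mkdir -p pics; ls; python3 - <<'E'
from station import env,snapshot,boxes_of,regions_of,landmark_of
import cv2,numpy as np
print(env.state(), env.tips_ahead)
for c in ["scene","top"]:
    s=snapshot(c); cv2.imwrite(f"pics/{c}0.png",s["color"][:,:,::-1])
    for q in ["chute","keeper_bar","wall_end","shoe_face","chute_top","blank","blank_center","tray","tray_blank"]:
        print(c,q,[(np.round(d["centre"],3).tolist(),round(d["p"],2)) for d in landmark_of(c,q)[:3]])
E
```

```text
pics
{'time_s': 0.0, 'q': array([-1.43710800e+00,  2.21206204e-01,  1.52763538e+00, -1.19939565e-05,
        1.39471016e+00, -1.26110493e-01]), 'dq': array([-0.00065959,  0.00079434,  0.00036864, -0.00102992,  0.00046302,
        0.00204303]), 'joint_torque': array([ 2.42631235e-03, -4.94608319e+01, -3.87371135e+01,  6.99433568e-02,
        5.70037798e-02, -1.14450590e-04]), 'tool_pos': array([ 0.16050418, -0.60374843,  0.40363642]), 'ee_rot': array([ 9.91574316e-01,  1.29535385e-01, -9.61457482e-06, -9.79515254e-04]), 'contact_force': array([0.62759577, 0.54726226, 0.03877392]), 'moment': array([ 0.00442724, -0.01021969,  0.01459982]), 'gripper_width': 1.0002241510595444} 0.1822
scene chute [([0.585, 0.06, 0.002], 0.91)]
scene keeper_bar [([0.584, 0.068, 0.118], 0.69)]
scene wall_end [([0.604, -0.003, 0.085], 0.96)]
scene shoe_face []
scene chute_top [([0.632, -0.113, 0.118], 0.62)]
scene blank [([0.596, 0.034, 0.075], 0.81), ([0.425, 0.117, -0.002], 0.76), ([0.694, 0.32, 0.001], 0.39)]
scene blank_center [([0.696, 0.323, 0.002], 0.55), ([0.428, 0.112, 0.016], 0.53), ([0.596, 0.037, 0.101], 0.51)]
scene tray [([0.522, 0.396, -0.003], 0.84)]
scene tray_blank [([0.504, 0.444, 0.019], 0.84), ([0.524, 0.394, -0.001], 0.61)]
top chute [([0.591, 0.058, -0.0], 0.67), ([0.757, 0.133, 0.001], 0.63)]
top keeper_bar []
top wall_end [([0.6, 0.001, 0.09], 0.85)]
top shoe_face []
top chute_top [([0.637, -0.114, 0.119], 0.67)]
top blank [([0.594, 0.04, 0.079], 0.91), ([0.43, 0.112, -0.0], 0.7)]
top blank_center [([0.595, 0.039, 0.098], 0.85), ([0.431, 0.111, 0.018], 0.79)]
top tray [([0.526, 0.396, -0.001], 0.78)]
top tray_blank [([0.504, 0.441, 0.019], 0.89)]
```

View pics/scene0.png

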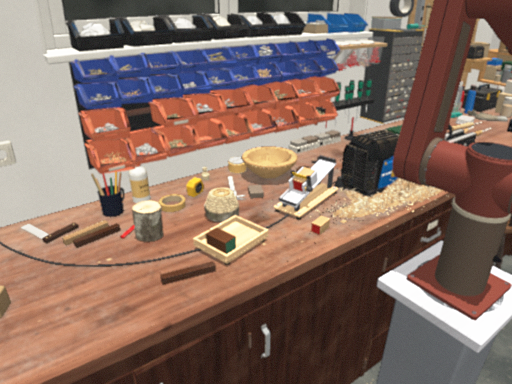

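View pics/top0.png

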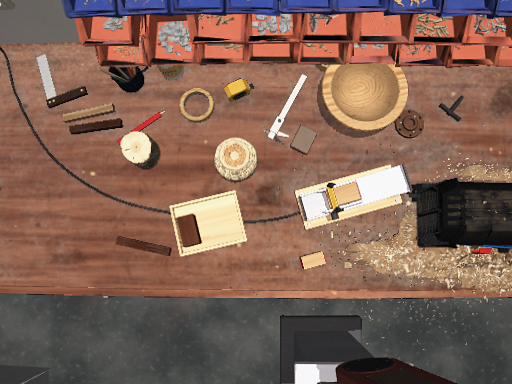

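The scene view shows the chute at about (305,188), the tray at (230,238) with the dark blank, the look-alike at (320,226) and the lathe at (370,160). In the top view the blank in the chute is at (345,193), the bar at (333,198), the tray at (208,223) and the lathe at x>412.

```bash
cat > h.py <<'E'
from station import env,snapshot,boxes_of,regions_of,landmark_of
import cv2,numpy as np
from scipy.spatial.transform import Rotation as Ro
def cloud(s,T=None):
    v,u=np.mgrid[:384,:512]; K=s["K"]
    p=np.stack([u,v],-1).reshape(-1,1,2).astype(float)
    n=cv2.undistortPoints(p,K,np.array([s["k1"],0,0,0,0.])).reshape(384,512,2)
    z=s["range_z"]; c=np.dstack([n*z[...,None],z])
    if T is None: w=(c-s["t"])@s["R"]
    else: w=c@T[:3,:3].T+T[:3,3]
    w[z<=0]=np.nan; return w
def tcp():
    st=env.state(); T=np.eye(4); T[:3,:3]=Ro.from_quat(st["ee_rot"]).as_matrix(); T[:3,3]=st["tool_pos"]; return T
def delta(pos,R):
    """shift mm and rotvec in tool axes from current measured pose to a goal"""
    T=tcp(); return np.round((T[:3,:3].T@(np.array(pos)-T[:3,3]))*1000,1), np.round(Ro.from_matrix(T[:3,:3].T@R).as_rotvec(),4)
def rot(lean,yaw):
    """x_t=-h side, lean rad from vertical; yaw of h"""
    h=np.array([np.cos(yaw),np.sin(yaw),0]);k=np.array([0,0,1.])
    z=np.sin(lean)*h-np.cos(lean)*k; x=-(np.cos(lean)*h+np.sin(lean)*k)
    return np.stack([x,np.cross(z,x),z],1)
E
python3 - <<'E'
from h import *
s=snapshot("top"); w=cloud(s)
m=(w[...,1]<-.14)&(w[...,1]>-.6)&(w[...,0]<.75)
b=m&(w[...,2]>.06); q=w[b]; print("lathe",np.nanmin(q,0),np.nanmax(q,0))
for n in ["tray","chute"]:
    for r in regions_of("top",n)[:1]:
        M=r["pixels"]; p=w[M]; p=p[np.isfinite(p[:,2])]
        print(n,r["p"],M.sum(),cv2.minAreaRect((p[:,:2]*1000).astype(np.float32)),np.percentile(p[:,2],[2,50,98]))
for x0,y0,x1,y1 in [(.45,-.2,.9,.6)]:
    p=w[(w[...,0]>x0)&(w[...,0]<x1)&(w[...,1]>y0)&(w[...,1]<y1)]; print("maxz",np.nanmax(p[:,2]))
for n in ["tray","tray_blank","bark_blank","sanding_block","pen_blank"]:
    print(n,[(np.round(d["centre"],3).tolist(),round(d["p"],2)) for d in boxes_of("top",n)[:2]])
M=regions_of("top","tray_blank")[0]["pixels"]; p=w[M]; p=p[p[:,2]>.058]; print(cv2.minAreaRect((p[:,:2]*1000).astype(np.float32)),len(p))
# chute plate: white-ish pixels on the slope
h=np.array([np.cos(-1.31),np.sin(-1.31)]);c=np.array([.588,.059]);d=w[...,:2]-c
sl=d@h; la=d@np.array([-h[1],h[0]]); v=(w[...,2]-.07)*.966-sl*.259
m=(abs(la)<.05)&(sl>.08)&(sl<.18)&(abs(v)<.008)
p=w[m]; print(m.sum(),cv2.minAreaRect((p[:,:2]*1000).astype(np.float32)))
A=np.c_[p[:,:2],np.ones(len(p))]; g=np.linalg.lstsq(A,p[:,2],rcond=None)[0]; print("grad",g,np.degrees(np.arctan2(g[1],g[0])),np.hypot(*g[:2]), "z at 0", g@[*c,1])
E
```

```text
lathe [ 0.38400585 -0.41155518  0.06000471] [ 0.62998165 -0.15793033  0.2295119 ]
tray 0.9 3054 ((524.8505859375, 397.12432861328125), (149.11056518554688, 192.75596618652344), 13.419208526611328) [0.01207746 0.01941914 0.04094955]
chute 0.85 3976 ((604.352294921875, -9.280288696289062), (114.6838607788086, 322.6331787109375), 15.156656265258789) [0.00309388 0.06228021 0.13382059]
maxz 0.22077572906625145
tray [([0.534, 0.381, 0.017], 0.9)]
tray_blank [([0.501, 0.439, 0.066], 0.68)]
bark_blank [([0.691, 0.315, 0.082], 0.85)]
sanding_block [([0.597, -0.004, 0.067], 0.5)]
pen_blank [([0.46, 0.567, 0.02], 0.89), ([0.596, -0.003, 0.062], 0.5)]
((501.9335632324219, 442.8260803222656), (81.37215423583984, 46.52132797241211), 15.329255104064941) 547
1100 ((618.8004150390625, -67.32601165771484), (68.49773406982422, 99.5163345336914), 15.809028625488281)
grad [ 0.06533629 -0.25715737  0.04609121] -75.7444250833149 0.2653276169358304 z at 0 0.06933665995933466
```

```bash
python3 -m inch '[[0,[0,0,-60],[0,0,-0.12]],[0,[0,0,-100],[0,0,-0.24]],[0,[0,0,-100],[0,0,-0.36]]]'; python3 - <<'E'
from h import *
print(delta([.565,.12,.46],rot(0,-1.31)))
E
```

```text
time_s: 1.7
tool_pos: [0.1606, -0.6043, 0.511]
ee_rot: [0.951, 0.308, -0.001, 0.004]
contact_force: [0.7, -0.1, 1.5]
gripper_width: 0.852
(array([ 752.1, -350.5,   46.2]), array([ 0.0036,  0.0068, -1.2058]))
```

```bash
python3 -m inch '[[0,[38,-18,2],[0,0,-0.12]],[0,[76,-36,4],[0,0,-0.24]],[0,[113,-53,6],[0,0,-0.36]],[0,[150,-70,8],[0,0,-0.48]],[0,[188,-88,10],[0,0,-0.6]]]'>/dev/null
python3 -m inch '[[0,[41,7,2],[0,0,-0.12]],[0,[82,14,4],[0,0,-0.24]],[0,[123,21,6],[0,0,-0.36]],[0,[164,28,8],[0,0,-0.48]],[0,[205,34,12],[0,0,-0.6]]]' >/dev/null
python3 -m inch '[[0,[30,28,2],[0,0,0]],[0,[60,57,4],[0,0,0]],[0,[90,86,6],[0,0,0]],[0,[120,114,8],[0,0,0]],[0,[149,143,12],[0,0,0]]]' >/dev/null
python3 -m inch '[[0,[30,28,2],[0,0,0]],[0,[60,57,4],[0,0,0]],[0,[90,86,6],[0,0,0]],[0,[120,114,8],[0,0,0]],[0,[149,143,12],[0,0,0]]]'
python3 - <<'E'
from h import *
print(delta([.565,.12,.40],rot(0,-1.308)))
T=tcp(); s=snapshot("wrist"); cv2.imwrite("pics/w1.png",s["color"][:,:,::-1])
w=cloud(s,T@s["tool_from_camera"])
for q in ["chute","keeper_bar","wall_end","chute_top","blank","blank_center"]:
    print(q,[(np.round(d["centre"],3).tolist(),round(d["p"],2)) for d in landmark_of("wrist",q)[:2]])
np.save("w1.npy",w)
h=np.array([np.cos(-1.308),np.sin(-1.308)]);c=np.array([.587,.0585]);d=w[...,:2]-c
sl=d@h; la=d@np.array([-h[1],h[0]]); u=(w[...,2]-.07)*.2588+sl*.9659; v=(w[...,2]-.07)*.9659-sl*.2588
m=(abs(la)<.02)
for a in range(-100,200,6):
    k=m&(abs(u*1000-a)<3)
    if k.sum(): print(a,np.round(np.nanmedian(v[k])*1000,1),end="; ")
m=(abs(la)<.05)&(u>.1)&(u<.17)&(abs(v)<.01); p=w[m]; print(cv2.minAreaRect((p[:,:2]*1000).astype(np.float32)),np.percentile(la[m],[.5,50,99.5]))
E
```

```text
time_s: 3.37
tool_pos: [0.569, 0.1189, 0.4593]
ee_rot: [0.614, 0.79, 0.0, 0.0]
contact_force: [-0.1, -1.1, 0.3]
gripper_width: 0.007
(array([ 2.1, -3.7, 59.3]), array([ 0.0012,  0.0003, -0.0132]))
chute []
keeper_bar [([0.584, 0.067, 0.118], 0.65)]
wall_end []
chute_top []
blank [([0.425, 0.114, 0.003], 0.73)]
blank_center [([0.429, 0.113, 0.016], 0.93)]
-100 -24.7; -94 -25.3; -88 12.0; -82 0.6; -76 0.6; -70 0.8; -64 0.9; -58 0.8; -52 0.7; -46 0.6; -40 0.6; -34 0.8; -28 1.7; -22 311.3; -16 315.8; -10 314.5; -4 332.1; 2 339.7; 8 264.3; 14 262.9; 122 0.9; 128 0.6; ((615.97119140625, -59.394187927246094), (28.772085189819336, 8.921607971191406), 15.161110877990723) [-0.01699179 -0.00336705  0.01170005]
```

View pics/w1.png

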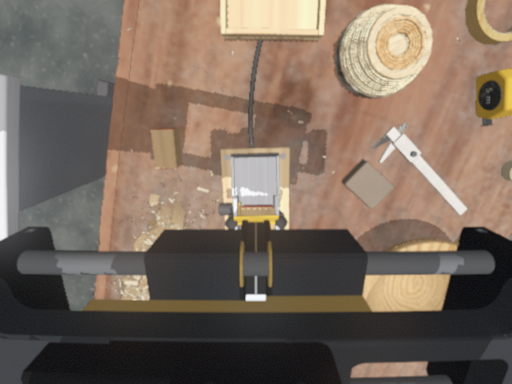

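```bash
cat >> h.py <<'E'
YAW=-1.308; C=np.array([.587,.0585]); H=np.array([np.cos(YAW),np.sin(YAW),0])
def uv(u,v,lat=0):
    u,v=u/1000,v/1000; a=np.radians(15)
    s=u*np.cos(a)-v*np.sin(a)
    return np.array([*C,.07])+H*s+np.array([0,0,u*np.sin(a)+v*np.cos(a)])+lat/1000*np.array([-H[1],H[0],0])
def inv(X):
    d=np.asarray(X)-[*C,.07]; a=np.radians(15); s=d@H
    return np.round(1000*np.array([s*np.cos(a)+d[2]*np.sin(a),d[2]*np.cos(a)-s*np.sin(a),d@np.array([-H[1],H[0],0])]),1)
def tip(): T=tcp(); return inv(T[:3,3]+.1822*T[:3,2])
E
python3 - <<'E'
from h import *
w=np.load("w1.npy"); d=w-[*C,.07]; la=d[...,:2]@np.array([-H[1],H[0]]); s=d[...,:2]@H[:2]
u=s*.9659+d[...,2]*.2588; v=d[...,2]*.9659-s*.2588
for a in (-75,-60,-45):
    k=(abs(u*1000-a)<6)&(v>.007)&(v<.013)&(abs(la)<.05); print(a,np.round(np.sort(la[k])[[0,-1]]*1000,1),"mean sides",np.round([np.median(la[k&(la<0)])*1000,np.median(la[k&(la>0)])*1000],1))
k=(abs(la)<.02)&(u>-.035)&(u<.0)&(v<.08); print(np.c_[u[k],v[k]][::40]*1000)
R=rot(.733,YAW); 
print(delta(uv(-53,10)-.1822*R[:,2]+[0,0,.06],R)); print(delta(uv(-53,10)-.1822*R[:,2],R))
E
```

```text
-75 [-35.6  32.9] mean sides [-34.   31.2]
-60 [-35.8  34. ] mean sides [-34.1  32.4]
-45 [-34.5  33.8] mean sides [-33.   32.2]
[[-3.48574384e+01 -2.52134842e-02]
 [-3.31298787e+01  1.20538880e+00]
 [-3.04071649e+01  6.62723275e-01]
 [-2.86569130e+01  4.97117944e-01]
 [-2.69484568e+01  1.65298980e+00]
 [-2.41862728e+01 -1.95127563e-01]
 [-2.24349079e+01 -2.21767077e-01]
 [-1.98228546e+01  1.56049560e+00]
 [-1.80088871e+01  2.81009640e-01]
 [-1.55420892e+01  4.04369424e+00]
 [-1.55662533e+01  3.02900467e+01]
 [-1.42536493e+01  4.49381915e+01]
 [-1.30229957e+01  4.81352530e+01]
 [-1.15110643e+01  4.78029624e+01]
 [-9.16399918e+00  4.66302376e+01]
 [-7.70577712e+00  4.67769854e+01]
 [-6.27868111e+00  4.72514783e+01]
 [-4.92233258e+00  4.84072277e+01]
 [-4.97820001e+00  6.94272662e+01]
 [-3.42574066e+00  6.75621740e+01]
 [-1.89739823e+00  6.60512242e+01]]
(array([115.8,   1.6, 197.8]), array([-0.0051, -0.7325, -0.0145]))
(array([115.9,   1.6, 257.8]), array([-0.0051, -0.7325, -0.0145]))
```

```bash
python3 -m inch '[[0,[23,0,10],[0,-0.12,0]],[0,[46,0,25],[0,-0.24,0]],[0,[70,1,50],[0,-0.36,0]],[0,[93,1,75],[0,-0.48,-0.01]],[0,[116,1.6,100],[-0.005,-0.6,-0.014]]]'
python3 - <<'E'
from h import *
R=rot(.733,YAW); 
print(delta(uv(-53,10)-.1822*R[:,2]+[0,0,.06],R)); print(delta(uv(-53,10)-.1822*R[:,2],R),tip())
E
```

```text
time_s: 4.13
tool_pos: [0.5413, 0.2288, 0.36]
ee_rot: [0.582, 0.757, -0.179, 0.238]
contact_force: [1.3, 0.1, -0.3]
gripper_width: 0.009
(array([55.6, -0.6, 81.4]), array([ 0.0041, -0.1278, -0.0037]))
(array([ 89.7,  -1. , 130.8]), array([ 0.0041, -0.1278, -0.0037])) [-33.9 154.2   0.9]
```

```bash
python3 -m inch '[[0,[18,0,27],[0,-0.06,0]],[0,[37,0,54],[0,-0.128,0]],[0,[56,0,81],[0.004,-0.128,-0.004]],[0,[73,-1,106],[0.004,-0.128,-0.004]],[0,[90,-1,131],[0.004,-0.128,-0.004]]]' ; python3 -m inch '[[0,[0,0,0],[0,0,0]],[0,[0,0,0],[0,0,0]]]' 50
python3 - <<'E'
from h import *
R=rot(.733,YAW); print(tip(),env.state()["contact_force"])
for u in (-53,-10,3): print(u,delta(uv(u,10)-.1822*R[:,2],R))
E
```

```text
time_s: 4.55
tool_pos: [0.5404, 0.2282, 0.1991]
ee_rot: [0.568, 0.742, -0.218, 0.281]
contact_force: [0.4, 0.0, 0.0]
gripper_width: 0.004
time_s: 4.72
tool_pos: [0.5405, 0.2281, 0.1994]
ee_rot: [0.568, 0.742, -0.219, 0.281]
contact_force: [-0.4, 0.0, 0.2]
gripper_width: 0.008
[-54.4   7.8  -1.8] [-0.44735908  0.01957535  0.21206209]
-53 (array([-1.4,  0.9, -1.4]), array([-0.005 , -0.0047,  0.0041]))
-10 (array([-39.8,   0.8,  18. ]), array([-0.005 , -0.0047,  0.0041]))
3 (array([-51.4,   0.8,  23.8]), array([-0.005 , -0.0047,  0.0041]))
```

```bash
python3 -m inch '[[0,[-7,0.3,1],[0,0,0]],[0,[-14,0.6,4],[0,0,0]],[0,[-20,0.8,8],[-0.003,-0.003,0.003]],[0,[-25,0.8,10.5],[-0.005,-0.005,0.004]],[0,[-30,0.8,13],[-0.005,-0.005,0.004]]]'; python3 -m inch '[[0,[-3,0,1.5],[0,0,0]],[0,[-6,0,3],[0,0,0]],[0,[-8,0,4],[0,0,0]],[0,[-10,0,5],[0,0,0]]]'
python3 - <<'E'
from h import *
R=rot(.733,YAW); print(tip(),env.state()["contact_force"])
for u in (-10,3): print(u,delta(uv(u,10)-.1822*R[:,2],R))
E
```

```text
time_s: 5.13
tool_pos: [0.5497, 0.199, 0.2111]
ee_rot: [0.568, 0.741, -0.216, 0.285]
contact_force: [-1.5, 6.5, 0.5]
gripper_width: 0.004
time_s: 5.47
tool_pos: [0.5523, 0.1895, 0.2136]
ee_rot: [0.568, 0.741, -0.216, 0.285]
contact_force: [-1.1, 3.5, 2.4]
gripper_width: 0.009
[-11.1  11.4   1.2] [-1.07869497  3.54691427  2.41462967]
-10 (array([-0.2, -0.6,  1.7]), array([ 0.0035, -0.0008, -0.    ]))
3 (array([-11.8,  -0.6,   7.6]), array([ 0.0035, -0.0008, -0.    ]))
```

```bash
python3 -m inch '[[0,[-3,0,2],[0,0,0]],[0,[-6,-0.5,4],[0,0,0]],[0,[-9,-0.5,6],[0,0,0]],[0,[-11.5,-0.5,7.5],[0,0,0]],[0,[-14,-0.5,8.5],[0,0,0]]]'; python3 -m inch '[[0,[0,0,0],[0,0,0]]]'
python3 - <<'E'
from h import *
print(tip(),env.state()["contact_force"])
s=snapshot("scene"); cv2.imwrite("pics/s2.png",cv2.resize(s["color"][130:260,230:390,::-1],None,fx=4,fy=4,interpolation=cv2.INTER_CUBIC))
for c in ("scene","top"):
    snapshot(c); print(c,[(inv(d["centre"]),round(d["p"],2)) for d in landmark_of(c,"blank_center")[:3]])
s=snapshot("top");w=cloud(s).reshape(-1,3); g=s["color"].reshape(-1,3)
U=np.array([inv(x) if np.isfinite(x).all() else [999]*3 for x in w]); k=(abs(U[:,2])<15)&(U[:,1]>38)&(U[:,1]<52)&(U[:,0]>15)&(U[:,0]<150); print("top face u",np.percentile(U[k,0],[0,1,99,100]))
E
```

```text
time_s: 5.88
tool_pos: [0.5559, 0.1731, 0.2159]
ee_rot: [0.568, 0.741, -0.218, 0.285]
contact_force: [-0.1, 2.3, 0.1]
gripper_width: 0.005
time_s: 5.97
tool_pos: [0.556, 0.1728, 0.2161]
ee_rot: [0.568, 0.741, -0.218, 0.285]
contact_force: [0.3, 0.1, -0.3]
gripper_width: 0.011
[6.2 9.4 0. ] [ 0.25004642  0.13957364 -0.2622706 ]
scene [(array([-106.3,  -27.3, -137.9]), 0.51), (array([58.4, 21. ,  0.6]), 0.4)]
top [(array([55.5, 23.2,  2.3]), 0.75), (array([-102.9,  -27.4, -137.7]), 0.65), (array([54.3,  2.9,  0.1]), 0.62)]
top face u [15.7   17.08  96.904 97.6  ]
```

View pics/s2.png

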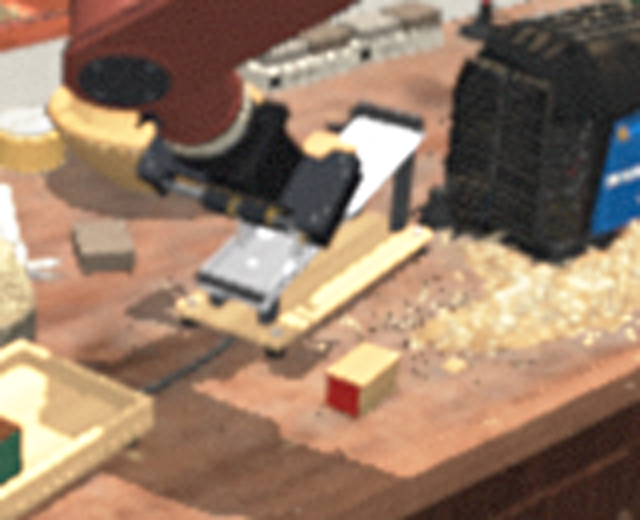

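The crop shows the gripper leaning over the outlet (about (240,190)), with the blank's wooden top at (330,145) on the open part of the plate. Depth puts it at u 16 to 97, which is past the bar and free. Next I back out and reorient.

```bash
python3 -m inch '[[0,[13,0,-7],[0,0,0]],[0,[30,0,-15],[0,0,0]],[0,[54,0,-27],[0,0,0]],[0,[34,0,-49],[0,0,0]],[0,[7,0,-79],[0,0,0]]]'>/dev/null; python3 -m inch '[[20,[-27,0,-30],[0,0.05,0]],[40,[-54,0,-60],[0,0.12,0]],[60,[-68,0,-75],[0,0.24,0]],[80,[-68,0,-75],[0,0.36,0]],[100,[-68,0,-75],[0,0.47,0]]]' 40
python3 - <<'E'
from h import *
R=rot(np.radians(15),YAW); print(tip())
for v in (80,8): print(delta(uv(82,v)-.1822*R[:,2],R))
E
```

```text
time_s: 7.1
tool_pos: [0.5409, 0.2307, 0.3747]
ee_rot: [0.602, 0.788, -0.075, 0.104]
contact_force: [0.3, -0.4, -1.4]
gripper_width: 0.298
[-94.3 158.3   1.7]
(array([-175.7,   -1. ,   77.3]), array([ 0.008 , -0.0052,  0.0011]))
(array([-176.1,   -1.6,  149.3]), array([ 0.008 , -0.0052,  0.0011]))
```

```bash
python3 -m inch '[[100,[-38,0,10],[0,0,0]],[100,[-76,0,20],[0,0,0]],[100,[-115,0,30],[0,0,0]],[100,[-150,-1,40],[0.004,-0.005,0]],[100,[-176,-1,60],[0.008,-0.005,0]]]' 40; python3 -m inch '[[100,[0,0,10],[0,0,0]],[100,[0,0,10],[0,0,0]]]'
python3 - <<'E'
from h import *
R=rot(np.radians(15),YAW); print(tip())
for v in (60,8): print(delta(uv(82,v)-.1822*R[:,2],R))
T=tcp(); s=snapshot("wrist"); cv2.imwrite("pics/w3.png",s["color"][:,:,::-1])
E
```

```text
time_s: 7.52
tool_pos: [0.5892, 0.0484, 0.3618]
ee_rot: [0.603, 0.786, -0.083, 0.106]
contact_force: [0.3, 0.6, 1.0]
gripper_width: 0.678
time_s: 7.68
tool_pos: [0.5882, 0.0462, 0.3468]
ee_rot: [0.604, 0.786, -0.085, 0.102]
contact_force: [-1.1, 0.9, -0.8]
gripper_width: 0.833
[84.2 82.  -4.1]
(array([ 1.5,  2.3, 22. ]), array([-0.0111,  0.0046, -0.0003]))
(array([ 1.7,  2.9, 74. ]), array([-0.0111,  0.0046, -0.0003]))
```

View pics/w3.png

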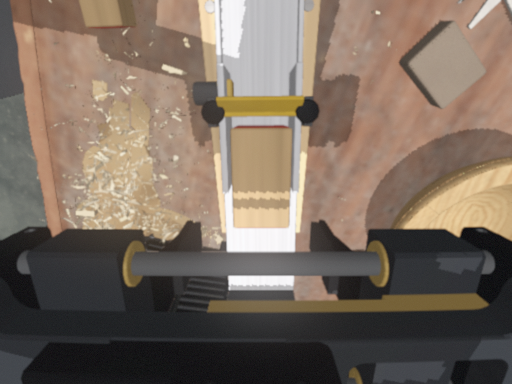

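The wrist view shows the blank clear of the bar (bar at row 105, blank rows 125-228, centred at column 261), with the fingertips astride it at columns 190 and 325. I go down.

```bash
python3 -m inch '[[100,[1,2,10],[-0.006,0.003,0]],[100,[1.5,2.5,20],[-0.011,0.005,0]],[100,[1.5,2.7,30],[-0.011,0.005,0]],[100,[1.7,2.8,40],[-0.011,0.005,0]]]'; python3 -m inch '[[100,[0,0,10],[0,0,0]],[100,[0,0,20],[0,0,0]],[100,[0,0,28],[0,0,0]],[100,[0,0,34],[0,0,0]],[100,[0,0,34],[0,0,0]]]'
python3 - <<'E'
from h import *
R=rot(np.radians(15),YAW); print(tip(),delta(uv(82,7)-.1822*R[:,2],R))
E
```

```text
time_s: 8.07
tool_pos: [0.5934, 0.0403, 0.3094]
ee_rot: [0.602, 0.788, -0.078, 0.105]
contact_force: [-0.1, 0.2, -0.4]
gripper_width: 0.997
time_s: 8.48
tool_pos: [0.5955, 0.0305, 0.2758]
ee_rot: [0.602, 0.787, -0.079, 0.104]
contact_force: [-0.2, 0.7, -0.3]
gripper_width: 0.997
[81.6  9.   1.3] (array([-0.5, -0.9,  2. ]), array([0.0022, 0.0005, 0.0017]))
```

```bash
python3 -m inch '[[80,[0,-1,1.5],[0,0,0]],[60,[0,-1,1.5],[0,0,0]],[53,[0,-1,1.5],[0,0,0]],[48,[0,-1,1.5],[0,0,0]],[40,[0,-1,1.5],[0,0,0]]]' 35; python3 -m inch '[[30,[0,0,0],[0,0,0]],[30,[0,0,0],[0,0,0]],[30,[0,0,0],[0,0,0]],[20,[0,0,0],[0,0,0]],[20,[0,0,0],[0,0,0]]]' 40;python3 -m inch '[[20,[0,0,0],[0,0,0]],[20,[0,0,0],[0,0,0]],[20,[0,0,0],[0,0,0]]]'
```

```text
time_s: 8.9
tool_pos: [0.5954, 0.0303, 0.2768]
ee_rot: [0.602, 0.787, -0.078, 0.106]
contact_force: [-0.4, -0.2, -0.4]
gripper_width: 0.708
time_s: 9.32
tool_pos: [0.5952, 0.0302, 0.2764]
ee_rot: [0.602, 0.787, -0.078, 0.105]
contact_force: [-0.9, 0.2, 1.1]
gripper_width: 0.528
time_s: 9.57
tool_pos: [0.5952, 0.0303, 0.2764]
ee_rot: [0.602, 0.787, -0.078, 0.105]
contact_force: [-2.5, 1.3, 3.3]
gripper_width: 0.523
```

```bash
python3 -m inch '[[20,[-2,0,-6],[0,0,0]],[20,[-5,0,-18],[0,0,0]],[20,[-10,0,-37],[0,0,0]],[20,[-18,0,-65],[0,0,0]],[20,[-26,0,-95],[0,0,0]]]'; python3 -m inch '[[20,[-6,0,-20],[0,0.06,0]],[20,[-11,0,-40],[0,0.12,0]],[20,[-14,0,-50],[0,0.18,0]],[20,[-14,0,-50],[0,0.23,0]],[20,[-14,0,-50],[0,0.262,0]]]'
python3 - <<'E'
from h import *
T=tcp(); s=snapshot("wrist"); cv2.imwrite("pics/w4.png",s["color"][:,:,::-1])
ty=np.radians(14); t=np.array([.525,.397]); X=np.array([np.cos(ty),np.sin(ty)]);Y=np.array([-X[1],X[0]])
b=t-.030*Y; 
w=cloud(s,s["tool_from_camera"]); # tool coords: find blank's top face ahead of camera
k=(w[...,2]>.13)&(w[...,2]<.185)&(abs(w[...,1])<.02)&(abs(w[...,0])<.12); p=w[k]; print("blank in tool",len(p),np.percentile(p,[1,50,99],axis=0))
R=rot(0,ty); print("goal blank",b)   # x_t=-X
print("grasp",b+.027*X, delta([*(b+.0255*X),.35],R))
print(env.state()["contact_force"],env.state()["gripper_width"])
E
```

```text
time_s: 9.98
tool_pos: [0.5944, 0.0297, 0.3751]
ee_rot: [0.602, 0.788, -0.079, 0.104]
contact_force: [1.4, 0.2, -0.8]
gripper_width: 0.526
time_s: 10.4
tool_pos: [0.5951, 0.0289, 0.4293]
ee_rot: [0.607, 0.794, 0.003, 0.002]
contact_force: [-0.0, -1.0, -2.4]
gripper_width: 0.527
blank in tool 10020 [[-1.04178868e-02 -1.95710747e-02  1.44040107e-01]
 [ 4.06625047e-02  4.08178141e-06  1.45495135e-01]
 [ 6.84792147e-02  1.96333938e-02  1.68849680e-01]]
goal blank [0.53225766 0.36789113]
grasp [0.55845564 0.37442302] (array([343. ,  53.4,  79.4]), array([ 0.0067,  0.0036, -1.5499]))
[-0.84176617 -0.48326051 -2.12330604] 0.5263435282704149
```

View pics/w4.png

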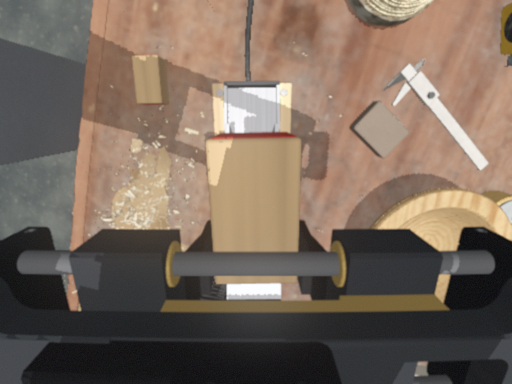

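The wrist view shows the blank held square in the fingers, its red lower end at row 135 and columns 207-300. The chute below is empty.

```bash
python3 -m inch '[[20,[30,5,5],[0,0,-0.1]],[20,[65,10,10],[0,0,-0.22]],[20,[100,16,15],[0,0,-0.34]],[20,[136,22,20],[0.003,0.002,-0.46]],[20,[172,27,20],[0.006,0.003,-0.58]]]' >/dev/null; python3 -m inch '[[20,[28,-15,0],[0,0,-0.12]],[20,[57,-30,0],[0,0,-0.24]],[20,[86,-46,0],[0,0,-0.36]],[20,[115,-60,0],[0,0,-0.48]],[20,[135,-70,0],[0,0,-0.6]]]'
python3 -m inch '[[20,[0,0,0],[0,0,-0.12]],[20,[0,0,0],[0,0,-0.24]],[20,[0,0,0],[0,0,-0.37]],[20,[0,0,0],[0,0,-0.37]]]'
cat > m.py <<'E'
from h import *
ty=np.radians(14); t=np.array([.525,.397]); X=np.array([np.cos(ty),np.sin(ty)]);Y=np.array([-X[1],X[0]])
E
python3 - <<'E'
from m import *
T=tcp(); s=snapshot("wrist"); cv2.imwrite("pics/w5.png",s["color"][:,:,::-1])
W=cloud(s,T@s["tool_from_camera"]); w=cloud(s,s["tool_from_camera"])
k=(w[...,2]>.13)&(w[...,2]<.152)&(abs(w[...,1])<.02)&(w[...,0]>.02)&(w[...,0]<.075); p=W[k]
A=np.c_[w[k][:,:2],np.ones(k.sum())]; print("world slope in tool x,y",np.linalg.lstsq(A,p[:,2],rcond=None)[0], w[k][:,0].max(), T[2,3])
for n in ("tray","tray_blank"): print(n,[(np.round(d["centre"],3).tolist(),round(d["p"],2)) for d in landmark_of("wrist",n)[:2]])
f=(abs(W[...,2]-.038)<.003)&(np.hypot(W[...,0]-.525,W[...,1]-.397)<.14)&(w[...,2]>.2); print("rim",f.sum(),cv2.minAreaRect((W[f][:,:2]*1000).astype(np.float32)))
R=rot(0,ty); b=t-.03*Y+.027*X
for z in (.29,.214): print(delta([*b,z],R))
E
```

```text
time_s: 11.28
tool_pos: [0.426, 0.24, 0.407]
ee_rot: [0.059, 0.998, -0.001, -0.001]
contact_force: [-0.1, -0.4, -1.3]
gripper_width: 0.524
time_s: 11.62
tool_pos: [0.4281, 0.2395, 0.4075]
ee_rot: [-0.125, 0.992, -0.0, -0.0]
contact_force: [-0.4, -0.1, -3.1]
gripper_width: 0.524
world slope in tool x,y [-0.00997902 -0.00233989  0.26250667] 0.06641966213813709 0.4075361505962136
tray [([0.524, 0.394, 0.0], 0.64)]
tray_blank []
rim 842 ((524.2620239257812, 394.4560546875), (141.4801483154297, 182.64312744140625), 13.477128982543945)
(array([-158.7,  100.1,  116.9]), array([-0.0002, -0.0017, -0.0033]))
(array([-158.9,  100.1,  192.9]), array([-0.0002, -0.0017, -0.0033]))
```

View pics/w5.png

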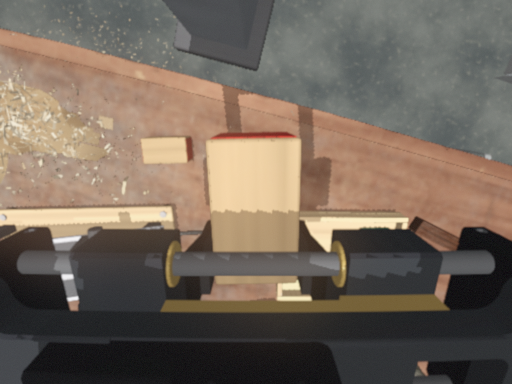

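Rim fit: tray centre (0.524, 0.3945), yaw 13.5°, size 141x183 (matches). The view shows the blank held level; the tray is at the lower right, around (355,215).

```bash
sed -i 's/radians(14)/radians(13.5)/; s/\[.525,.397\]/[.5242,.3945]/' m.py
python3 -m inch '[[20,[-32,20,0],[0,0,0]],[20,[-65,40,0],[0,0,0]],[20,[-98,60,10],[0,0,0]],[20,[-130,80,30],[0,0,0]],[20,[-158,97,60],[0,0,0.005]]]' >/dev/null;python3 -m inch '[[20,[0,0,15],[0,0,0]],[20,[0,0,30],[0,0,0]],[20,[0,0,30],[0,0,0]]]'
python3 - <<'E'
from m import *
R=rot(0,ty); b=t-.03*Y+.027*X
for z in (.25,.212): print(delta([*b,z],R))
E
```

```text
time_s: 12.43
tool_pos: [0.5551, 0.3694, 0.3132]
ee_rot: [-0.118, 0.993, -0.002, -0.005]
contact_force: [-0.6, 0.1, -1.8]
gripper_width: 0.527
(array([-3.5,  1.8, 63.1]), array([-0.0022, -0.0108,  0.0015]))
(array([ -3.9,   1.9, 101.1]), array([-0.0022, -0.0108,  0.0015]))
```

```bash
python3 -m inch '[[20,[-2,1,15],[0,0,0]],[20,[-3.5,1.8,32],[0,-0.004,0]],[20,[-3.7,1.8,48],[0,-0.004,0]],[20,[-3.7,1.8,63],[0,-0.004,0]],[20,[-3.7,1.8,76],[0,-0.004,0]]]';python3 -m inch '[[20,[0,0,6],[0,0,0]],[20,[0,0,12],[0,0,0]],[20,[0,0,17],[0,0,0]],[20,[0,0,20],[0,0,0]],[20,[0,0,22],[0,0,0]]]'
python3 - <<'E'
from m import *
R=rot(0,ty); b=t-.03*Y+.027*X
print(delta([*b,.2103],R))
E
```

```text
time_s: 12.85
tool_pos: [0.5592, 0.3722, 0.2428]
ee_rot: [-0.119, 0.993, 0.0, 0.002]
contact_force: [0.3, 0.3, -0.8]
gripper_width: 0.524
time_s: 13.27
tool_pos: [0.5592, 0.3725, 0.2212]
ee_rot: [-0.119, 0.993, 0.0, 0.001]
contact_force: [0.7, 0.6, -1.0]
gripper_width: 0.526
(array([ 1.9, -0.4, 10.9]), array([0.0002, 0.0024, 0.0039]))
```

```bash
python3 -m inch '[[20,[1,0,1],[0,0,0]],[20,[1,0,2],[0,0,0]],[20,[1,0,3],[0,0,0]],[20,[1,0,4],[0,0,0]],[20,[1,0,5],[0,0,0]]]';python3 -m inch '[[20,[0,0,0.7],[0,0,0]],[20,[0,0,1.4],[0,0,0]],[20,[0,0,2.1],[0,0,0]],[20,[0,0,2.5],[0,0,0]],[20,[0,0,2.5],[0,0,0]]]'
```

```text
time_s: 13.68
tool_pos: [0.5582, 0.3722, 0.2163]
ee_rot: [-0.12, 0.993, 0.0, 0.001]
contact_force: [0.2, -0.2, -1.3]
gripper_width: 0.527
time_s: 14.1
tool_pos: [0.5581, 0.3721, 0.2134]
ee_rot: [-0.12, 0.993, 0.0, 0.001]
contact_force: [0.3, -0.2, -1.6]
gripper_width: 0.525
```

```bash
python3 -m inch '[[20,[0,0,0.7],[0,0,0]],[20,[0,0,1.4],[0,0,0]],[20,[0,0,2],[0,0,0]],[20,[0,0,2],[0,0,0]]]';python3 -m inch '[[20,[0,0,0.6],[0,0,0]],[20,[0,0,1.2],[0,0,0]],[20,[0,0,1.2],[0,0,0]]]'
```

```text
time_s: 14.43
tool_pos: [0.5581, 0.3721, 0.2114]
ee_rot: [-0.12, 0.993, 0.0, 0.001]
contact_force: [0.3, 0.0, -2.0]
gripper_width: 0.523
time_s: 14.68
tool_pos: [0.5582, 0.3722, 0.2113]
ee_rot: [-0.12, 0.993, 0.0, 0.001]
contact_force: [-2.4, -2.1, 4.9]
gripper_width: 0.525
```

Contact is felt at TCP z 0.2113 (expected 0.2103). I open only part way, since there is a gap of about 30 mm on each side, and rise.

```bash
python3 -m inch '[[56,[0,0,0],[0,0,0]],[60,[0,0,0],[0,0,0]],[64,[0,0,0],[0,0,0]],[67,[0,0,0],[0,0,0]],[67,[0,0,0],[0,0,0]]]'; python3 -m inch '[[67,[0,0,0],[0,0,0]],[67,[0,0,-4],[0,0,0]],[67,[0,0,-12],[0,0,0]],[67,[0,0,-24],[0,0,0]],[67,[0,0,-40],[0,0,0]]]'; python3 -m inch '[[67,[0,0,-30],[0,0,0]],[67,[0,0,-60],[0,0,0]],[67,[0,0,-100],[0,0,0]],[67,[0,0,-140],[0,0,0]],[67,[0,0,-150],[0,0,0]]]'; python3 -m inch '[[67,[-40,0,0],[0,0,0]],[67,[-80,0,0],[0,0,0]],[67,[-120,0,0],[0,0,0]],[67,[-120,0,0],[0,0,0]],[67,[-120,0,0],[0,0,0]]]'
python3 - <<'E'
from m import *
s=snapshot("top"); W=cloud(s); cv2.imwrite("pics/t6.png",cv2.resize(s["color"][120:290,80:330,::-1],None,fx=3,fy=3))
T=tcp(); s=snapshot("wrist"); W=cloud(s,T@s["tool_from_camera"]); cv2.imwrite("pics/w6.png",s["color"][:,:,::-1])
d=W[...,:2]-t; x=d@X; y=d@Y
f=(abs(W[...,2]-.065)<.006)&(abs(x)<.08)&(abs(y)<.1)
for n,k in (("light",f&(y<.005)),("dark",f&(y>.012))):
    p=np.c_[x[k],y[k]]*1000; print(n,k.sum(),cv2.minAreaRect(p.astype(np.float32)) if k.sum() else 0,np.percentile(W[k][:,2],[2,50,98]) if k.sum() else 0)
snapshot("top")
for q in ("blank","tray_blank","bark_blank","pen_blank","sanding_block"): print(q,[(np.round(d["centre"],3).tolist(),round(d["p"],2)) for d in landmark_of("top",q)[:3]])
E
```

```text
time_s: 15.1
tool_pos: [0.5581, 0.3721, 0.2102]
ee_rot: [-0.12, 0.993, 0.0, 0.001]
contact_force: [-0.2, 0.5, 0.2]
gripper_width: 0.656
time_s: 15.52
tool_pos: [0.5578, 0.3719, 0.2507]
ee_rot: [-0.12, 0.993, -0.0, 0.0]
contact_force: [0.3, -0.2, -0.1]
gripper_width: 0.664
time_s: 15.93
tool_pos: [0.5589, 0.3727, 0.411]
ee_rot: [-0.12, 0.993, 0.002, 0.007]
contact_force: [0.8, 0.5, 1.2]
gripper_width: 0.666
time_s: 16.35
tool_pos: [0.6759, 0.4002, 0.3976]
ee_rot: [-0.119, 0.993, -0.0, -0.001]
contact_force: [-0.1, 0.4, -0.7]
gripper_width: 0.668
light 3448 ((2.829010009765625, -29.439319610595703), (81.21656799316406, 46.07429504394531), 1.2974960803985596) [0.0638631  0.06586313 0.06747436]
dark 3481 ((-6.7251739501953125, 53.19032287597656), (78.83865356445312, 46.89137649536133), 1.0201289653778076) [0.06253146 0.06592006 0.06754635]
blank [([0.425, 0.113, -0.001], 0.69)]
tray_blank [([0.758, 0.132, -0.0], 0.69), ([0.7, 0.319, 0.003], 0.4)]
bark_blank [([0.7, 0.322, 0.002], 0.85), ([0.757, 0.132, 0.003], 0.58)]
pen_blank [([0.461, 0.57, 0.0], 0.87)]
sanding_block [([0.758, 0.134, -0.001], 0.89)]
```

View pics/w6.png

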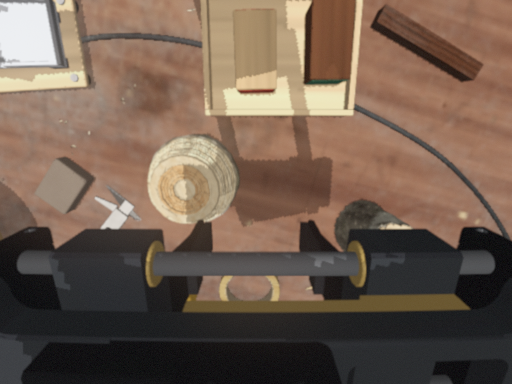

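The view shows the light blank at (256,50) lying flat in the tray beside the dark one at (330,42), with the gripper well clear. Measured centre is x +3, y -29 mm, top face level at z 0.066.

```bash
python3 -c "
from station import env
print(env.finish_job())"
```

```text
the job is handed in; nothing more can be done
None
```

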